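# Tare the powder scale

### The arm

A 7-joint arm with a two-finger parallel gripper is mounted at the origin on the work surface. World frame = base frame: x ahead of the robot, y to its left, z up, the work surface at z = 0. Lengths are in m, angles in rad, forces in N, time in s.
With the tool pointing down it reaches from about 0.425 to 0.8 m from the base axis. Payload 8.3 kg.
Tool frame: the origin (TCP) lies midway between the tips of the shut fingers; the grasp point (between the pads) lies 19 mm behind it (manip.pinch_z is the distance from the TCP to the grasp point, in m); z points along the fingers, y is the line along which they close (so a half turn about z gives the same grasp; the last joint's range is limited). The gripper opens to 85 mm and grips with 20 to 120 N. Pads are 22 mm wide; open, the fingers measure 114 mm over their backs; the gripper's body (76 mm by 85 mm) begins 54 mm behind the grasp point. The pads swing forward as they close: fully open they stand 13 mm farther back than shut.
Start: joints at [-1.237, 0.383, 0.016, 1.37, -0.006, 1.388, -0.046], TCP at [0.241, 0.576, 0.231] pointing down, gripper open.
Joint ranges: [-2.95, 2.95], [-0.25, 2.06], [-1.52, 1.56], [0.18, 2.33], [-1.44, 4.58], [0.02, 2.06], [-3.01, 3.01]. Speed limits (rad/s): [2.39, 2.39, 3.01, 3.01, 3.14, 3.14, 3.14].

### API

Orientations are given as a unit quaternion [w, x, y, z].
In Python, from station import manip gives the robot as it stands.
- The arm moves only by the shell command python3 -m pendant 'ROWS' [FORCE]. ROWS is JSON, a list of rows, each an object of numbers: "wx", "wy", "wz": the turn, a rotation vector about the tool's x, y, z in rad; "tx", "ty", "tz": the shift along the tool's x, y, z in mm; "gripper": the gripper's target within -1 to 1 (shut at 1, half-way at 0, fully open at -1). A call has 1 to 20 rows; each row shifts and turns the commanded pose from where the row before left it, along the tool's axes as they then stand; what a row does not reach is not made up. A row lasts 1/10 s, in which the tool goes at most 50 mm and 8.59 degrees, less where a joint would pass 70% of its speed; a pose out of reach is approached as far as the arm can. A call with a gripper value outside its range is refused whole. The fingers move at their own pace and stop on an object; FORCE is the grip in N (left out, the last holds). Time passes only in rows, so rows that do not move let the fingers close. It gives the time, the measured TCP pose, the force, the opening and the grip force at its end, in the units of the state.
- manip.get_obs(): the state, without advancing time (a new reading comes with each control period).
- manip.grab_frame(name): name is "scene" or "top"; returns a dict with "color" (400x640x3 uint8, blue, green, red), "fx", "fy", "cx", "cy" (pixels), "k1" (the pictures are not rectified: a ray, as slopes to the right and down, at radius r is drawn at 1 + k1 r^2 times it, then the intrinsics apply), "xyz" and "orientation" of the camera in the world. Camera axes: x right, y down, z forward; pixel columns grow to the right and rows downward; lengths in m; the calibration is good to about 2 mm. A picture is of the moment at which its call begins. There is no depth.
- manip.sign_off(): hands the job in; it is judged then, once.
Trained networks look in a picture, given as the dict that the camera call returned (one of the last four; its "shot" number tells which), for a name from the list of things; names that differ only in an ending like _2 or _b are one class to them, and where a whole thing is asked for, a point or a joint stands for the part that bears it (a point fixed in the world has none). Each returns a list of dicts, best first, with "score" (0 to 1); they miss things now and then, are a little off and sometimes report something else, mostly with a low value. They report only what shows in the picture. A call takes as long as a camera call. They do not tell look-alikes from the thing itself.
- manip.spot_in(thing, picture): "at" ([column, row] in pixels, amid what is visible of it).
- manip.pinpoint(thing, picture): "at" ([column, row] in pixels: a listed point, or the origin of a listed thing).
The state is a dict: "time": time; "joint_positions": joint angles; "joint_velocities": joint speeds; "tau": joint torques, N m; "position": TCP position; "orientation": TCP orientation; "wrist_force": force on the tool from outside, world axes, zero at the start; "ft_torque": the same for the moment, N m; "finger_gap": opening from 0.0 (shut) to 1.0 (fully open); "finger_force": force on a finger pad.
Only numpy, scipy, OpenCV 4.12 (cv2) and the standard library are available. Lean on these libraries where they do the work, as an engineer would, in place of code of your own. Each camera call takes 0.05 s, during which the arm holds its last target. There are 200 camera calls.

### The job

Get the colour-powder scale ready to weigh: with the fingertips, push the lidded tub that stands on the scale's pan back until it sits flush and square against the raised fence, without lifting or tipping it. Then reach into the round well on the scale's indicator and press the sunken tare key all the way down for a moment, and let it come up again. Leave the key in the square well and everything else on the bench alone.

Things in the scene. Friction and masses are not known exactly. Their poses are not given: they have to be found in the camera images.
- scale: bench scale, fixed: grey base, flat steel pan 220 x 220 mm, its top 50 mm above the bench. Origin on the bench under the pan's centre, z up; x points from the pan's open near edge to the fence, y along the fence to the left. It stands left or right of the robot's centre line, turned up to 0.3 rad; the indicator is on the other side
- fence (a point): middle of the near face of the scale's fence, at pan height: a steel wall across the whole far edge of the pan, 30 mm tall, at x = +85 mm in the scale's frame; axes as the scale's
- tub_mid (a point): centre, 33 mm above the pan, of the white lidded tub standing loose on the pan: 64 mm deep (x), 110 mm wide (y), 66 mm tall, flat upright sides, lid 2 mm narrower all round; 0.2 to 0.5 kg. It starts 45 to 100 mm short of the fence, turned up to 0.2 rad. Against the fence its centre is 32 mm from the fence's face. It slides when pushed with a few newtons
- tare_well (a point): centre of the mouth of the round well (48 mm diameter, 34 mm deep) in the top of the indicator, 62 mm above the bench. The round dark tare key, 28 mm across, is centred in it, its top 18 mm below the mouth. Axes as the indicator's
- console: the indicator, a fixed grey box 120 (x) x 190 (y) x 62 mm; origin on the bench under its centre, x towards the far side, y to the left. Along the far side of its top runs a display bar 14 mm high, its near edge 38 mm beyond the wells' centres. Round well at x -18, y +45 mm; square well at x -18, y -45 mm
- tare_key (a joint): travel of the tare key: 0 up, 0.006 m fully down; springs back by itself, 1.2 N to start and 3.6 N at the bottom
- other_well (a point): centre of the mouth of the square well (48 x 48 mm, 34 mm deep) in the indicator's top, 90 mm to the right of the round one; at its bottom a square 26 mm key with its top 18 mm below the mouth, not to be pressed
- other_key (a joint): travel of the key in the square well: 0 up, 0.006 m fully down, same spring; leave it alone
- spare_tub: bystander: a second lidded tub just like the first (64 x 110 x 66 mm), standing on the bench beyond the scale; origin under its centre
- jar: bystander: amber glass jar with steel cap, 56 mm across, 90 mm tall, on the bench beyond the indicator; origin under its centre
- weight: bystander: small brass check weight, 40 mm across, 50 mm tall, on the bench in front of the scale; origin under its centre
- cherry_block: bystander: dark wooden block 50 x 70 x 35 mm on the bench in front of the indicator; origin under its centre
- steel_cup: bystander: steel cup 60 mm across, 55 mm tall, on the bench between scale and indicator; origin under its centre
- scoop: bystander: wooden spoon lying on the bench at the right-hand side, about 200 mm long, under 30 mm tall
- jacks: bystander: dark steel glassblower's jacks lying on the bench at the left-hand side, 270 mm long, 16 mm tall
- tub: the same tub as tub_mid; origin at the centre of its underside
Things that resemble listed ones, but are neither listed nor needed, are in the scene too. There is more than one size of the console; the job needs the smaller.

How it is judged:
By the outcome, as a careful person would: the job done as asked, in the order asked, and still so for the second after the job is handed in, with the robot touching nothing.
It also fails if it takes over 51 s, if anything falls off the work surface, if the arm or the gripper's body presses on something with over 40 N, if the wrist force passes 120 N, or if a joint passes its speed limit or range.

## Working session

There is one attempt and no reset: what is moved stays moved. The work goes in short steps, Python scripts to look and compute and a shell command to move; the robot and the scene stay as the last step left them, time stands still between calls to the robot, and variables do not carry over. Pictures are saved under pics/ and viewed, at most 10 in all, crops included, and the job is handed in when it is done.

```bash
mkdir -p pics; ls
cat > h.py <<'E'
import numpy as np, cv2
from scipy.spatial.transform import Rotation as R
from station import manip
def Rq(q): return R.from_quat([q[1],q[2],q[3],q[0]])
def ray(f,px):
    # invert distortion
    d=np.array([(px[0]-f['cx'])/f['fx'],(px[1]-f['cy'])/f['fy']]); u=d.copy()
    for _ in range(20): u=d/(1+f['k1']*(u@u))
    return Rq(f['orientation']).apply([u[0],u[1],1.])
def at_z(f,px,z):
    o=np.array(f['xyz']); r=ray(f,px); return o+r*(z-o[2])/r[2]
def proj(f,p):
    c=Rq(f['orientation']).inv().apply(np.array(p)-f['xyz']); u=c[:2]/c[2]; u=u*(1+f['k1']*(u@u))
    return np.array([f['fx']*u[0]+f['cx'],f['fy']*u[1]+f['cy']])
E
python3 - <<'E'
from h import *
np.set_printoptions(precision=3,suppress=True)
H=dict(fence=.05,tub_mid=.083,tare_well=.062,other_well=.062,scale=0,console=0,spare_tub=0,jar=0,weight=0,cherry_block=0,steel_cup=0)
for n in('scene','top'):
    f=manip.grab_frame(n); cv2.imwrite(f'pics/{n}0.png',f['color']); print(n,np.array(f['xyz']),f['fx'])
    for k,z in H.items():
        for d in manip.pinpoint(k,f)[:4]:
            if d['score']>.2: print(k,np.round(d['at'],1),round(d['score'],2),at_z(f,d['at'],z)[:2])
print(manip.get_obs())
E
```

```text
pics
scene [ 1.046 -0.678  1.062] 425.1563394131563
fence [389.9 195.9] 0.95 [0.646 0.154]
fence [305.9 202.1] 0.38 [ 0.458 -0.037]
tub_mid [375.3 172.2] 0.92 [0.566 0.182]
tare_well [216.  182.1] 0.91 [ 0.185 -0.167]
tare_well [304.4 241.3] 0.72 [ 0.559 -0.16 ]
other_well [189.3 204.8] 0.92 [ 0.195 -0.284]
scale [371.  190.6] 0.94 [0.564 0.174]
console [213.6 218.5] 0.65 [ 0.248 -0.246]
console [298.1 264.5] 0.61 [ 0.569 -0.202]
spare_tub [409.7 219.5] 0.68 [0.731 0.151]
jar [323.1 295. ] 0.55 [ 0.688 -0.231]
weight [337.2 169.2] 0.69 [0.413 0.181]
weight [371.1 191.6] 0.26 [0.567 0.17 ]
cherry_block [274.6 241.9] 0.94 [ 0.46  -0.187]
steel_cup [309.5 201.1] 0.57 [0.435 0.005]
top [ 0.29  -0.007  1.143] 405.07264311900116
fence [263.4 151.5] 0.68 [0.654 0.159]
fence [406.6 191. ] 0.48 [ 0.535 -0.239]
tub_mid [256.6 180.4] 0.98 [0.561 0.171]
tare_well [376.4 185.4] 0.86 [ 0.549 -0.155]
tare_well [392.5 307.7] 0.62 [ 0.223 -0.185]
other_well [406.2 188.6] 0.82 [ 0.539 -0.236]
other_well [438.7 312.9] 0.6 [ 0.208 -0.305]
scale [260.5 186.5] 0.84 [0.564 0.173]
console [411.  302.3] 0.81
[... 161 characters left out ...]
0.78 [ 0.677 -0.248]
weight [403.2 148.6] 0.57 [ 0.675 -0.246]
weight [255.9 234.8] 0.49 [0.423 0.184]
cherry_block [385.5 224. ] 0.9 [ 0.451 -0.185]
steel_cup [322.  233.9] 0.88 [ 0.424 -0.004]
{'time': 1.2, 'joint_positions': array([-1.237,  0.383,  0.016,  1.37 , -0.006,  1.388, -0.047]), 'joint_velocities': array([ 0.001,  0.001, -0.001,  0.001, -0.   ,  0.002,  0.001]), 'tau': array([ -0.   , -62.735,   0.842, -37.208,   0.016,   0.003,   0.   ]), 'position': array([0.241, 0.576, 0.231]), 'orientation': array([-0.   ,  0.197,  0.98 , -0.   ]), 'wrist_force': array([0.683, 0.632, 0.522]), 'ft_torque': array([-0.027,  0.018,  0.022]), 'finger_force': 0.0, 'finger_gap': 0.9998639881342131}
```

View pictures.

View pics/top0.png

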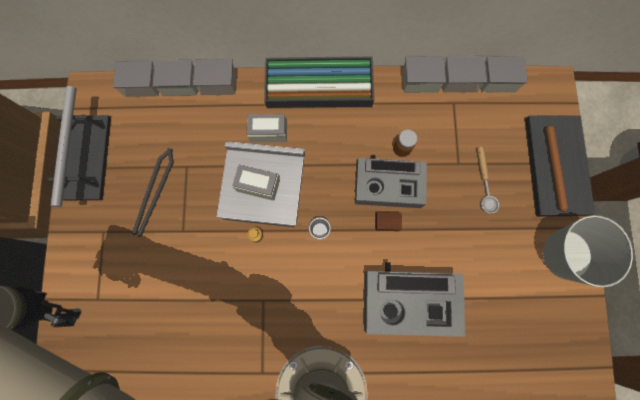

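View pics/scene0.png

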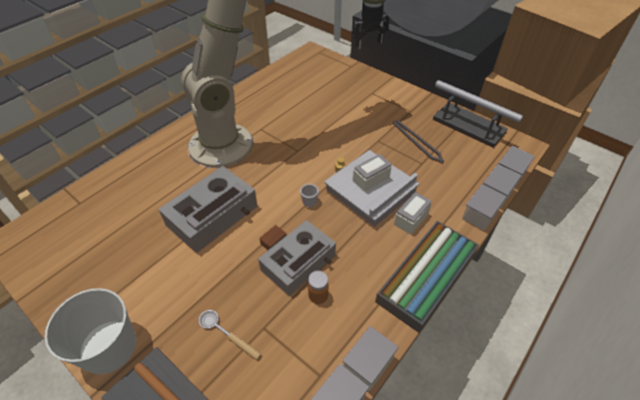

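Run:
```python
import cv2
a=cv2.imread('pics/top0.png'); 
cv2.imwrite('pics/crop1.png',cv2.resize(a[115:265,225:425],None,fx=4,fy=4,interpolation=cv2.INTER_CUBIC))
```

```text
(no output)
```

View pics/crop1.png

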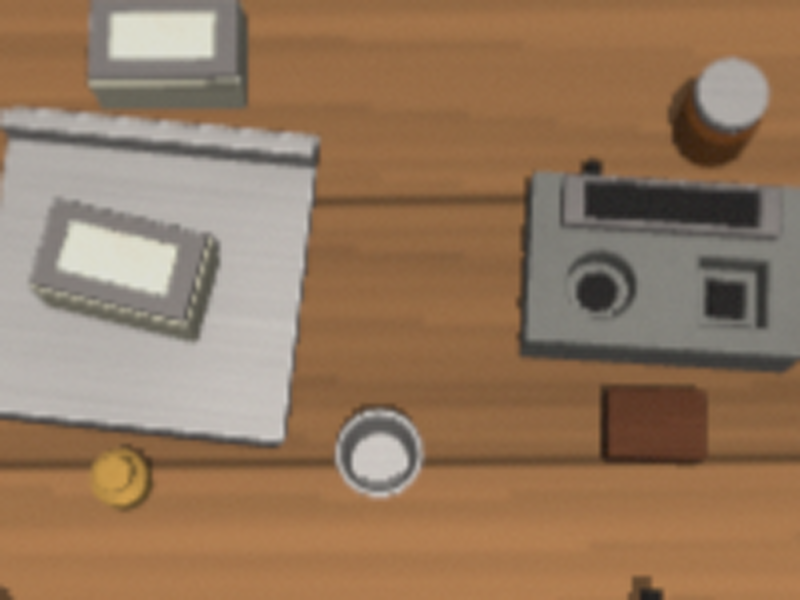

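The view shows two indicators. The small one is at top px (391,182), with its round well at (375,187) and square well at (407,189). The big one is at (415,303), with wells about 120 mm apart. The job needs the small one: its wells measure about 85–90 mm apart, the cherry block (389,221) is in front of it and the jar (406,142) beyond. The enlarged crop confirms this. The scale is at (260,185) with its fence on the far side, and the tub on it at (257,181) is turned.

Run:
```python
from h import *
f=manip.grab_frame('top')
def ortho(cx,cy,z,w,h,s):
    X=cx+(h/2-np.arange(int(h*s))/s)/1000; Y=cy+(w/2-np.arange(int(w*s))/s)/1000
    m=np.array([[proj(f,[x,y,z]) for y in Y] for x in X],np.float32)
    im=cv2.remap(f['color'],m[...,0],m[...,1],cv2.INTER_CUBIC)
    for i,x in enumerate(X):
        if round(x*1000,3)%50<1/s-1e-6: im[i,::4]=(0,255,255);cv2.putText(im,f'{x:.2f}',(0,i),0,.35,(0,0,255))
    for j,y in enumerate(Y):
        if round(y*1000,3)%50<1/s-1e-6: im[::4,j]=(0,255,255);cv2.putText(im,f'{y:.2f}',(j,10),0,.35,(0,0,255))
    return im
a=ortho(.57,.17,.05,260,280,1.5); b=ortho(.57,.17,.116,260,280,1.5)
cv2.imwrite('pics/ortho.png',np.hstack([a,b]))
```

```text
(no output)
```

View pics/ortho.png

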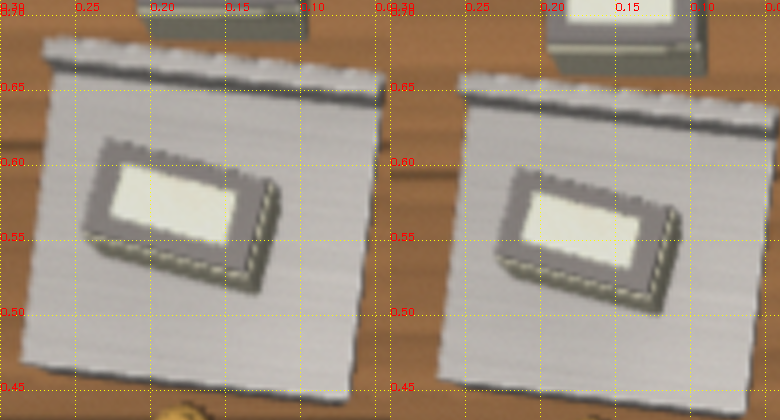

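The left panel (z = 50 mm) shows the pan's near edge from (22,365) to (347,402) and the foot of the fence from (50,70) to (382,103). That gives a scale yaw of about −0.106 and a fence middle of about (0.651, 0.156). The tub's lid in the right panel is centred near (587,231), about (0.559, 0.171), yaw about −0.24, so it is 61 mm short. Both fit the given sizes.

```bash
python3 -m pendant '[{"wz":-0.097,"gripper":-0.4},{"wz":-0.097},{"wz":-0.096},{"tx":-26,"ty":-34},{"tx":-26,"ty":-34},{"tx":-26,"ty":-34},{"tx":-26,"ty":-34},{"tx":-26,"ty":-34},{"tx":-26,"ty":-34},{"tx":-26,"ty":-34},{"tx":-26,"ty":-34},{"tx":-26,"ty":-34},{"tx":-26,"ty":-34},{"tx":-22,"ty":-29},{"tz":20},{}]'
python3 - <<'E'
from h import *
np.set_printoptions(precision=4,suppress=True)
o=manip.get_obs(); M=Rq(o['orientation']).as_matrix(); print(o['time'],o['position'],M,o['finger_gap'])
a=-.106; xa=np.array([np.cos(a),np.sin(a),0]); ya=np.array([-np.sin(a),np.cos(a),0]); c=np.array([.651,.156,.05])-.085*xa
d=o['position']-c; print('scale frame',d@xa,d@ya,d[2])
E
```

```text
1.25 [0.2415 0.5765 0.2313] [[-0.9223  0.3864 -0.0001]
 [ 0.3864  0.9223 -0.    ]
 [ 0.0001 -0.0001 -1.    ]] 0.9939830539955101
scale frame -0.36672549247420144 0.374763019541925 0.18128344462971835invalid input
```

```bash
python3 -m pendant '[{"wz":-0.097,"gripper":-0.4},{"wz":-0.097,"gripper":-0.4},{"wz":-0.096,"gripper":-0.4},{"tx":-26,"ty":-34,"gripper":-0.4},{"tx":-26,"ty":-34,"gripper":-0.4},{"tx":-26,"ty":-34,"gripper":-0.4},{"tx":-26,"ty":-34,"gripper":-0.4},{"tx":-26,"ty":-34,"gripper":-0.4},{"tx":-26,"ty":-34,"gripper":-0.4},{"tx":-26,"ty":-34,"gripper":-0.4},{"tx":-26,"ty":-34,"gripper":-0.4},{"tx":-26,"ty":-34,"gripper":-0.4},{"tx":-26,"ty":-34,"gripper":-0.4},{"tx":-22,"ty":-29,"gripper":-0.4},{"tz":20,"gripper":-0.4},{"tz":0,"gripper":-0.4}]' | tail -c 600
cat >> h.py <<'E'
def st():
    np.set_printoptions(precision=4,suppress=True)
    o=manip.get_obs(); M=Rq(o['orientation']).as_matrix(); print(o['time'],o['position'],'tx',M[:,0],'ty',M[:,1],o['finger_gap'],o['wrist_force'])
    a=-.106; xa=np.array([np.cos(a),np.sin(a),0]); ya=np.array([-np.sin(a),np.cos(a),0]); c=np.array([.651,.156,.05])-.085*xa
    d=o['position']-c; print('scale frame',d@xa,d@ya,d[2])
E
python3 -c "from h import *;st()"
```

```text
1.25 [0.2415 0.5765 0.2313] tx [-0.9223  0.3864  0.0001] ty [ 0.3864  0.9223 -0.0001] 0.9939830539955101 [0.0273 0.651  0.331 ]
scale frame -0.36672549247420144 0.374763019541925 0.18128344462971835invalid input
```

```bash
python3 -m pendant '[{"wx":0,"wy":0,"wz":-0.097,"tx":0,"ty":0,"tz":0,"gripper":-0.4}]'; echo; python3 -m pendant '[{"wz":-0.097,"tz":0,"gripper":-0.4}]' 40; python3 -m pendant --help | head -20
```

```text
time: 1.35
position: [0.2414, 0.5765, 0.2313]
orientation: [-0.0, 0.149, 0.989, -0.0]
wrist_force: [-0.4, -0.7, -0.3]
finger_gap: 0.857
finger_force: 0.0
invalid input
invalid input: not JSON, or not a number
```

Every row needs all seven keys.

```bash
python3 -m pendant '[{"wx":0,"wy":0,"wz":-0.097,"tx":0,"ty":0,"tz":0,"gripper":-0.4},{"wx":0,"wy":0,"wz":-0.096,"tx":0,"ty":0,"tz":0,"gripper":-0.4},{"wx":0,"wy":0,"wz":0,"tx":-28,"ty":-37,"tz":0,"gripper":-0.4},{"wx":0,"wy":0,"wz":0,"tx":-28,"ty":-37,"tz":0,"gripper":-0.4},{"wx":0,"wy":0,"wz":0,"tx":-28,"ty":-37,"tz":0,"gripper":-0.4},{"wx":0,"wy":0,"wz":0,"tx":-28,"ty":-37,"tz":0,"gripper":-0.4},{"wx":0,"wy":0,"wz":0,"tx":-28,"ty":-37,"tz":0,"gripper":-0.4},{"wx":0,"wy":0,"wz":0,"tx":-28,"ty":-37,"tz":0,"gripper":-0.4},{"wx":0,"wy":0,"wz":0,"tx":-28,"ty":-37,"tz":0,"gripper":-0.4},{"wx":0,"wy":0,"wz":0,"tx":-28,"ty":-37,"tz":0,"gripper":-0.4},{"wx":0,"wy":0,"wz":0,"tx":-28,"ty":-37,"tz":0,"gripper":-0.4},{"wx":0,"wy":0,"wz":0,"tx":-28,"ty":-36,"tz":0,"gripper":-0.4},{"wx":0,"wy":0,"wz":0,"tx":0,"ty":0,"tz":0,"gripper":-0.4},{"wx":0,"wy":0,"wz":0,"tx":0,"ty":0,"tz":0,"gripper":-0.4}]' | tail -c 600
python3 -c "from h import *;st()"
```

```text
time: 2.75
position: [0.4811, 0.1785, 0.2314]
orientation: [0.0, 0.055, 0.998, 0.0]
wrist_force: [-0.4, 0.7, -0.4]
finger_gap: 0.7
finger_force: 0.0
2.75 [0.4811 0.1785 0.2314] tx [-0.994   0.1098 -0.0001] ty [0.1098 0.994  0.0002] 0.7001517382653377 [-0.3891  0.6581 -0.3707]
scale frame -0.08631587552710174 0.004419154780456177 0.1814113110275547
```

```bash
python3 -m pendant '[{"wx":0,"wy":0,"wz":0,"tx":0,"ty":0,"tz":40,"gripper":-0.4},{"wx":0,"wy":0,"wz":0,"tx":0,"ty":0,"tz":40,"gripper":-0.4},{"wx":0,"wy":0,"wz":0,"tx":0,"ty":0,"tz":40,"gripper":-0.4},{"wx":0,"wy":0,"wz":0,"tx":0,"ty":0,"tz":30,"gripper":-0.4},{"wx":0,"wy":0,"wz":0,"tx":0,"ty":0,"tz":18,"gripper":-0.4},{"wx":0,"wy":0,"wz":0,"tx":0,"ty":0,"tz":0,"gripper":-0.4},{"wx":0,"wy":0,"wz":0,"tx":0,"ty":0,"tz":0,"gripper":-0.4}]'
python3 - <<'E'
from h import *
st()
f=manip.grab_frame('scene')['color']; g=manip.grab_frame('top')['color']
r=lambda a:cv2.resize(a,(400,400),interpolation=cv2.INTER_CUBIC)
cv2.imwrite('pics/down.png',np.hstack([r(f[110:240,310:440]),r(g[110:240,200:330])]))
E
```

```text
time: 3.45
position: [0.4802, 0.1809, 0.0637]
orientation: [-0.0, 0.052, 0.999, 0.0]
wrist_force: [0.7, -0.4, 0.1]
finger_gap: 0.698
finger_force: 0.0
3.45 [0.4802 0.1809 0.0637] tx [-0.9945  0.1047  0.0004] ty [0.1047 0.9945 0.0002] 0.6980654969346174 [ 0.6941 -0.3507  0.0699]
scale frame -0.08744947344958372 0.006740455361433794 0.013697848662891157
```

View pics/down.png

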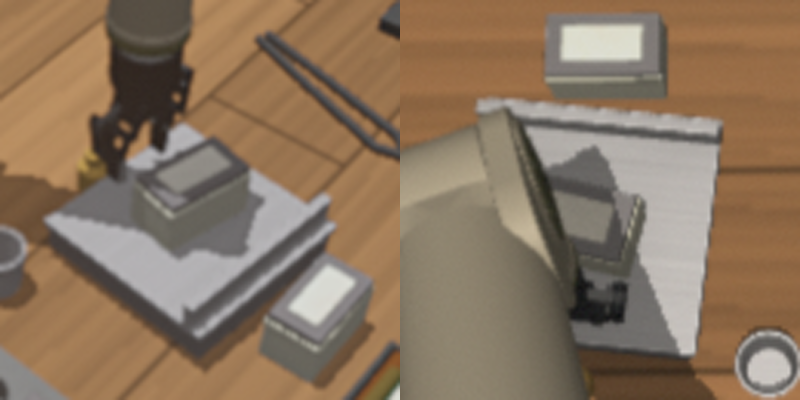

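The gripper stands behind the tub with both fingers clear of its near face (scene crop about (110,150)), and nothing else has moved. Push now.

```bash
python3 -m pendant '[{"wx":0,"wy":0,"wz":0,"tx":-8,"ty":0,"tz":0,"gripper":-0.4},{"wx":0,"wy":0,"wz":0,"tx":-8,"ty":0,"tz":1,"gripper":-0.4},{"wx":0,"wy":0,"wz":0,"tx":-5,"ty":0,"tz":1,"gripper":-0.4},{"wx":0,"wy":0,"wz":0,"tx":-5,"ty":0,"tz":0,"gripper":-0.4},{"wx":0,"wy":0,"wz":0,"tx":-5,"ty":0,"tz":0,"gripper":-0.4},{"wx":0,"wy":0,"wz":0,"tx":-5,"ty":0,"tz":0,"gripper":-0.4},{"wx":0,"wy":0,"wz":0,"tx":-5,"ty":0,"tz":0,"gripper":-0.4},{"wx":0,"wy":0,"wz":0,"tx":-5,"ty":0,"tz":0,"gripper":-0.4},{"wx":0,"wy":0,"wz":0,"tx":-5,"ty":0,"tz":0,"gripper":-0.4},{"wx":0,"wy":0,"wz":0,"tx":-5,"ty":0,"tz":0,"gripper":-0.4},{"wx":0,"wy":0,"wz":0,"tx":-5,"ty":0,"tz":0,"gripper":-0.4},{"wx":0,"wy":0,"wz":0,"tx":-5,"ty":0,"tz":0,"gripper":-0.4},{"wx":0,"wy":0,"wz":0,"tx":-5,"ty":0,"tz":0,"gripper":-0.4},{"wx":0,"wy":0,"wz":0,"tx":-5,"ty":0,"tz":0,"gripper":-0.4},{"wx":0,"wy":0,"wz":0,"tx":-4,"ty":0,"tz":0,"gripper":-0.4},{"wx":0,"wy":0,"wz":0,"tx":-4,"ty":0,"tz":0,"gripper":-0.4}]'
python3 -c "from h import *;st()"
```

```text
time: 5.15
position: [0.5644, 0.1707, 0.0612]
orientation: [-0.0, 0.053, 0.999, -0.0]
wrist_force: [-2.2, 0.5, 0.0]
finger_gap: 0.701
finger_force: 0.0
5.15 [0.5644 0.1707 0.0612] tx [-0.9943  0.1066  0.0002] ty [ 0.1066  0.9943 -0.0001] 0.7005219481634092 [-2.2464  0.4918  0.0271]
scale frame -0.002668612994016058 0.005459722218436883 0.01123129798218217
```

```bash
python3 -m pendant '[{"wx":0,"wy":0,"wz":0,"tx":-2,"ty":0,"tz":0,"gripper":-0.4},{"wx":0,"wy":0,"wz":0,"tx":-2,"ty":0,"tz":0,"gripper":-0.4},{"wx":0,"wy":0,"wz":0,"tx":0,"ty":0,"tz":0,"gripper":-0.4}]'
python3 - <<'E'
from h import *
st()
f=manip.grab_frame('scene')['color']; g=manip.grab_frame('top')['color']
r=lambda a:cv2.resize(a,(400,400),interpolation=cv2.INTER_CUBIC)
cv2.imwrite('pics/push.png',np.hstack([r(f[130:230,330:430]),r(g[120:220,210:310])]))
E
```

```text
time: 5.45
position: [0.5683, 0.1703, 0.0612]
orientation: [0.0, 0.053, 0.999, -0.0]
wrist_force: [-1.3, 0.0, -0.3]
finger_gap: 0.701
finger_force: 0.0
5.45 [0.5683 0.1703 0.0612] tx [-0.9943  0.1067 -0.0002] ty [ 0.1067  0.9943 -0.0001] 0.7006616108645637 [-1.3469  0.0202 -0.3206]
scale frame 0.001266273719872681 0.0054461996982061904 0.011241943773217897
```

View pics/push.png

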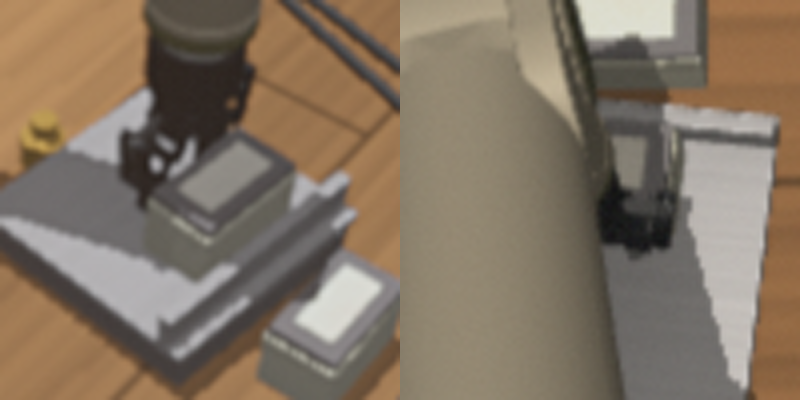

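The tub is upright and nearly at the fence; the measured force is only about 2 N, so it is still sliding. I'll continue gently until the force rises.

```bash
python3 -m pendant '[{"wx":0,"wy":0,"wz":0,"tx":-2,"ty":0,"tz":0,"gripper":-0.4},{"wx":0,"wy":0,"wz":0,"tx":-2,"ty":0,"tz":0,"gripper":-0.4},{"wx":0,"wy":0,"wz":0,"tx":-1,"ty":0,"tz":0,"gripper":-0.4}]' | sed -n 2,4p
python3 -m pendant '[{"wx":0,"wy":0,"wz":0,"tx":-1,"ty":0,"tz":0,"gripper":-0.4},{"wx":0,"wy":0,"wz":0,"tx":-1,"ty":0,"tz":0,"gripper":-0.4}]' | sed -n 2,4p
```

```text
position: [0.5732, 0.1699, 0.0613]
orientation: [-0.0, 0.053, 0.999, 0.0]
wrist_force: [-2.8, 0.8, 0.1]
position: [0.5751, 0.1696, 0.0613]
orientation: [-0.0, 0.053, 0.999, 0.0]
wrist_force: [-2.4, 0.3, 1.3]
```

```bash
python3 -m pendant '[{"wx":0,"wy":0,"wz":0,"tx":-1,"ty":0,"tz":0,"gripper":-0.4},{"wx":0,"wy":0,"wz":0,"tx":-1,"ty":0,"tz":0,"gripper":-0.4}]' | sed -n 2,4p
python3 -m pendant '[{"wx":0,"wy":0,"wz":0,"tx":-1,"ty":0,"tz":0,"gripper":-0.4},{"wx":0,"wy":0,"wz":0,"tx":-1,"ty":0,"tz":0,"gripper":-0.4}]' | sed -n 2,4p
```

```text
position: [0.5758, 0.1698, 0.0611]
orientation: [-0.001, 0.053, 0.999, 0.0]
wrist_force: [-11.6, 2.1, 5.2]
position: [0.5758, 0.1702, 0.0606]
orientation: [-0.003, 0.053, 0.999, 0.0]
wrist_force: [-18.1, 2.4, 8.6]
```

The tub has stalled at x = 0.5758 while the force climbed to 18 N, so it is against the fence. I'll back off, rise, shut the fingers and cross to above the round well, then check the tub.

```bash
python3 -m pendant '[{"wx":0,"wy":0,"wz":0,"tx":5,"ty":0,"tz":0,"gripper":-0.4},{"wx":0,"wy":0,"wz":0,"tx":15,"ty":0,"tz":0,"gripper":-0.4},{"wx":0,"wy":0,"wz":0,"tx":20,"ty":0,"tz":0,"gripper":-0.4},{"wx":0,"wy":0,"wz":0,"tx":0,"ty":0,"tz":-40,"gripper":-0.4},{"wx":0,"wy":0,"wz":0,"tx":0,"ty":0,"tz":-40,"gripper":-0.4},{"wx":0,"wy":0,"wz":0,"tx":0,"ty":0,"tz":-40,"gripper":-0.4},{"wx":0,"wy":0,"wz":0,"tx":0,"ty":0,"tz":-40,"gripper":0.5},{"wx":0,"wy":0,"wz":0,"tx":-6,"ty":-36,"tz":0,"gripper":1},{"wx":0,"wy":0,"wz":0,"tx":-6,"ty":-36,"tz":0,"gripper":1},{"wx":0,"wy":0,"wz":0,"tx":-6,"ty":-36,"tz":0,"gripper":1},{"wx":0,"wy":0,"wz":0,"tx":-6,"ty":-36,"tz":0,"gripper":1},{"wx":0,"wy":0,"wz":0,"tx":-6,"ty":-36,"tz":0,"gripper":1},{"wx":0,"wy":0,"wz":0,"tx":-6,"ty":-36,"tz":0,"gripper":1},{"wx":0,"wy":0,"wz":0,"tx":-6,"ty":-36,"tz":0,"gripper":1},{"wx":0,"wy":0,"wz":0,"tx":-6,"ty":-36,"tz":0,"gripper":1},{"wx":0,"wy":0,"wz":0,"tx":-4,"ty":-38,"tz":0,"gripper":1},{"wx":0,"wy":0,"wz":0,"tx":0,"ty":0,"tz":0,"gripper":1},{"wx":0,"wy":0,"wz":0,"tx":0,"ty":0,"tz":0,"gripper":1}]' 40
python3 - <<'E'
from h import *
st()
f=manip.grab_frame('scene'); g=manip.grab_frame('top')
r=lambda a:cv2.resize(a,(400,400),interpolation=cv2.INTER_CUBIC)
cv2.imwrite('pics/after.png',np.hstack([r(f['color'][130:230,330:430]),r(g['color'][120:220,210:310])]))
cv2.imwrite('pics/con.png',np.hstack([r(f['color'][200:300,245:345]),r(g['color'][130:230,330:430])]))
for im in(f,g):
  for k,z in dict(tare_well=.062,other_well=.062,console=0,tub_mid=.083,fence=.05).items():
    for d in manip.pinpoint(k,im)[:3]:
      if d['score']>.3: print(k,np.round(d['at'],1),round(d['score'],2),at_z(im,d['at'],z)[:2])
E
```

```text
time: 8.25
position: [0.5563, -0.158, 0.2215]
orientation: [0.001, 0.055, 0.998, -0.0]
wrist_force: [0.6, 0.1, 0.2]
finger_gap: 0.001
finger_force: 0.0
8.25 [ 0.5563 -0.158   0.2215] tx [-0.994   0.1097 -0.0011] ty [ 0.1097  0.994  -0.0008] 0.0013900536080136943 [0.5833 0.0974 0.2055]
scale frame 0.024030933677539862 -0.3222608720096268 0.17152872983103656
tare_well [306.8 235.9] 0.9 [ 0.5513 -0.1407]
tare_well [216.7 184.8] 0.9 [ 0.1963 -0.1732]
other_well [280.9 257. ] 0.98 [ 0.5434 -0.2418]
other_well [186.6 205.6] 0.6 [ 0.1916 -0.2911]
other_well [320.9 294.5] 0.53 [ 0.7033 -0.2599]
console [211.4 217.5] 0.75 [ 0.2393 -0.2478]
console [299.2 264.7] 0.7 [ 0.5716 -0.2   ]
tub_mid [389.4 181.9] 0.79 [0.6248 0.1752]
tub_mid [296.5 264.8] 0.42 [ 0.6033 -0.2423]
fence [389.  194.9] 0.63 [0.6413 0.1553]
tare_well [261.1 186. ] 0.69 [0.5508 0.162 ]
tare_well [373.1 184.6] 0.51 [ 0.5515 -0.1456]
other_well [438.  313.9] 0.74 [ 0.2058 -0.303 ]
console [411.2 301.5] 0.96 [ 0.2352 -0.2478]
tub_mid [256.9 160.4] 0.76 [0.6178 0.1717]
fence [266.8 154.4] 0.7 [0.6453 0.1496]
fence [150.8 190.9] 0.68 [0.5431 0.4751]
```

View pics/after.png

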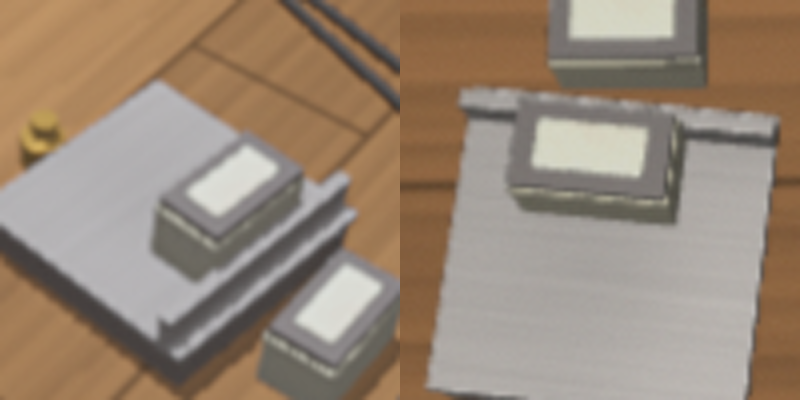

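View pics/con.png

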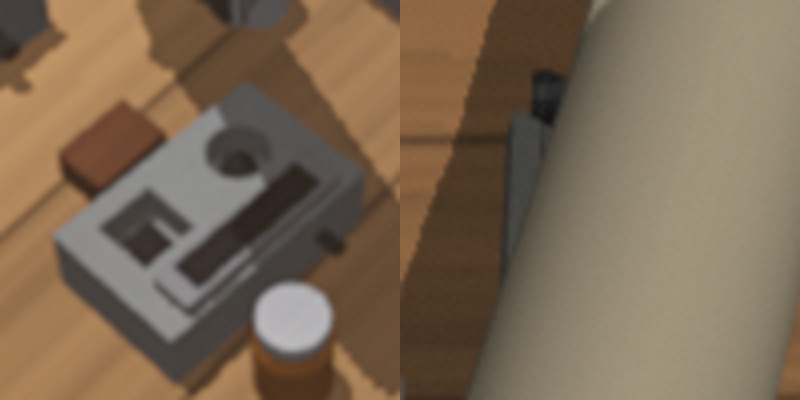

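The tub stands upright and parallel against the fence in both views. In the scene crop the round well's mouth is centred at (238,151), px (304.5,237.8); in the first top crop it was at (375.3,186.5). The square well is at (281.8,257.3) and (408.2,188).

Run:
```python
from h import *
np.set_printoptions(precision=4,suppress=True)
f=manip.grab_frame('scene'); g=manip.grab_frame('top')
for n,a,b in(('round',(304.5,237.8),(375.3,186.5)),('square',(281.8,257.3),(408.2,188))):
    p,q=at_z(f,a,.062),at_z(g,b,.062); print(n,p,q)
o=manip.get_obs()['position']
p=(at_z(f,(304.5,237.8),.062)+at_z(g,(375.3,186.5),.062))/2
M=Rq(manip.get_obs()['orientation']).as_matrix(); print('tool shift mm',M.T@(p-o)*1000)
# tub lid vs fence, top crop: lid top corners (z .116), fence foot right/left (z .05)
c=lambda u,v:(210+u/4,120+v/4)
for t,x,z in(('fl',(516,100),.116),('fr',(680,117),.116),('nl',(510,185),.116),('nr',(664,200),.116),('fenceL',(465,112),.05),('fenceR',(773,143),.05)): print(t,at_z(g,c(*x),z))
```

```text
round [ 0.5507 -0.1501  0.062 ] [ 0.5461 -0.1514  0.062 ]
square [ 0.546  -0.2409  0.062 ] [ 0.5411 -0.2414  0.062 ]
tool shift mm [  8.3508   4.6202 159.2894]
fl [ 0.6476 -0.0518  0.116 ]
fr [ 0.6347 -0.1603  0.116 ]
nl [ 0.589  -0.0468  0.116 ]
nr [ 0.5778 -0.1476  0.116 ]
fenceL [ 0.6621 -0.0185  0.05  ]
fenceR [ 0.6371 -0.2349  0.05  ]
```

Lid and fence slopes agree (0.119 and 0.111 against 0.116), so the tub is square. The wells are 91 mm apart, as they should be. I'll go to just above the round well.

```bash
python3 -m pendant '[{"wx":0,"wy":0,"wz":0,"tx":8,"ty":5,"tz":0,"gripper":1},{"wx":0,"wy":0,"wz":0,"tx":0,"ty":0,"tz":40,"gripper":1},{"wx":0,"wy":0,"wz":0,"tx":0,"ty":0,"tz":40,"gripper":1},{"wx":0,"wy":0,"wz":0,"tx":0,"ty":0,"tz":40,"gripper":1},{"wx":0,"wy":0,"wz":0,"tx":0,"ty":0,"tz":25,"gripper":1},{"wx":0,"wy":0,"wz":0,"tx":0,"ty":0,"tz":4,"gripper":1},{"wx":0,"wy":0,"wz":0,"tx":0,"ty":0,"tz":0,"gripper":1},{"wx":0,"wy":0,"wz":0,"tx":0,"ty":0,"tz":0,"gripper":1}]'
python3 - <<'E'
from h import *
f=manip.grab_frame('scene'); st()
print(proj(f,manip.get_obs()['position']))
cv2.imwrite('pics/above.png',cv2.resize(f['color'][205:275,265:345],None,fx=8,fy=8,interpolation=cv2.INTER_CUBIC))
E
```

```text
time: 9.75
position: [0.5498, -0.1507, 0.0741]
orientation: [0.001, 0.053, 0.999, -0.0]
wrist_force: [-0.2, 0.6, 0.7]
finger_gap: -0.001
finger_force: 0.0
9.8 [ 0.55   -0.1507  0.0743] tx [-0.9943  0.1066 -0.0031] ty [ 0.1066  0.9943 -0.0001] -0.0011201745770508043 [0.0203 0.6023 0.5788]
scale frame 0.017034682605644173 -0.3157116315908148 0.024275021108975836
[304.0638 235.3116]
```

View pics/above.png

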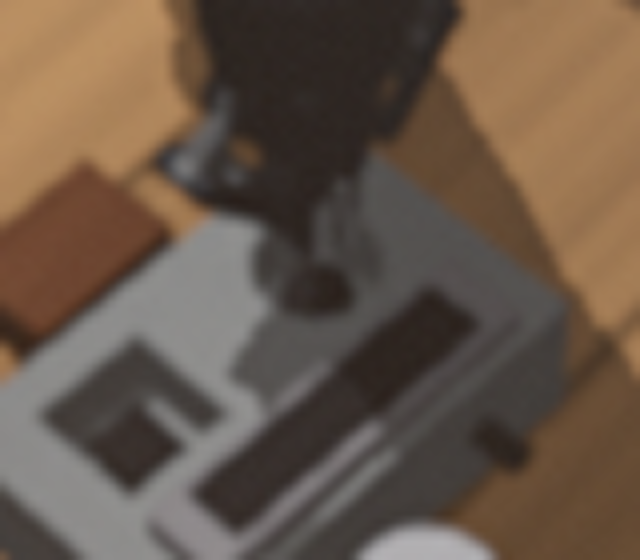

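The tips hang over the round well, crop (312,245) against a mouth centre of about (318,258), and the gripper's body is clear of the display bar. I'll go in, watching the force.

```bash
python3 -m pendant '[{"wx":0,"wy":0,"wz":0,"tx":1,"ty":0,"tz":8,"gripper":1},{"wx":0,"wy":0,"wz":0,"tx":0,"ty":0,"tz":8,"gripper":1},{"wx":0,"wy":0,"wz":0,"tx":0,"ty":0,"tz":8,"gripper":1},{"wx":0,"wy":0,"wz":0,"tx":0,"ty":0,"tz":5,"gripper":1},{"wx":0,"wy":0,"wz":0,"tx":0,"ty":0,"tz":2,"gripper":1},{"wx":0,"wy":0,"wz":0,"tx":0,"ty":0,"tz":2,"gripper":1},{"wx":0,"wy":0,"wz":0,"tx":0,"ty":0,"tz":0,"gripper":1}]'
python3 -m pendant '[{"wx":0,"wy":0,"wz":0,"tx":0,"ty":0,"tz":1.5,"gripper":1},{"wx":0,"wy":0,"wz":0,"tx":0,"ty":0,"tz":1,"gripper":1},{"wx":0,"wy":0,"wz":0,"tx":0,"ty":0,"tz":0,"gripper":1}]'
```

```text
time: 10.5
position: [0.5475, -0.1502, 0.0391]
orientation: [-0.0, 0.053, 0.999, 0.0]
wrist_force: [-2.0, 1.6, 3.1]
finger_gap: 0.001
finger_force: 1.5
time: 10.8
position: [0.5479, -0.1504, 0.038]
orientation: [0.0, 0.053, 0.999, 0.0]
wrist_force: [-5.1, 2.2, 13.2]
finger_gap: 0.001
finger_force: 6.4
```

Bottomed out: 3.1 N rose to 13 N, with z stopping at 0.038. I'll hold briefly, then lift straight out and away.

```bash
python3 -m pendant '[{"wx":0,"wy":0,"wz":0,"tx":0,"ty":0,"tz":0.5,"gripper":1},{"wx":0,"wy":0,"wz":0,"tx":0,"ty":0,"tz":0,"gripper":1},{"wx":0,"wy":0,"wz":0,"tx":0,"ty":0,"tz":0,"gripper":1}]' | sed -n 2,4p
python3 -m pendant '[{"wx":0,"wy":0,"wz":0,"tx":0,"ty":0,"tz":-3,"gripper":1},{"wx":0,"wy":0,"wz":0,"tx":0,"ty":0,"tz":-8,"gripper":1},{"wx":0,"wy":0,"wz":0,"tx":0,"ty":0,"tz":-15,"gripper":1},{"wx":0,"wy":0,"wz":0,"tx":0,"ty":0,"tz":-35,"gripper":1},{"wx":0,"wy":0,"wz":0,"tx":0,"ty":0,"tz":-40,"gripper":1},{"wx":0,"wy":0,"wz":0,"tx":0,"ty":0,"tz":-40,"gripper":1},{"wx":0,"wy":0,"wz":0,"tx":0,"ty":0,"tz":-40,"gripper":1},{"wx":0,"wy":0,"wz":0,"tx":0,"ty":0,"tz":0,"gripper":1},{"wx":0,"wy":0,"wz":0,"tx":0,"ty":0,"tz":0,"gripper":1},{"wx":0,"wy":0,"wz":0,"tx":0,"ty":0,"tz":0,"gripper":1}]'
python3 - <<'E'
from h import *
f=manip.grab_frame('scene'); g=manip.grab_frame('top')
r=lambda a:cv2.resize(a,(400,400),interpolation=cv2.INTER_CUBIC)
cv2.imwrite('pics/end.png',np.hstack([r(f['color'][155:305,270:420]),r(g['color'][120:220,210:310])]))
E
```

```text
position: [0.5479, -0.1504, 0.0379]
orientation: [0.0, 0.053, 0.999, 0.0]
wrist_force: [-7.6, 2.2, 16.8]
time: 12.1
position: [0.5473, -0.1501, 0.2167]
orientation: [-0.001, 0.053, 0.999, 0.0]
wrist_force: [-0.0, 0.9, -0.2]
finger_gap: -0.001
finger_force: 0.0
```

View pics/end.png

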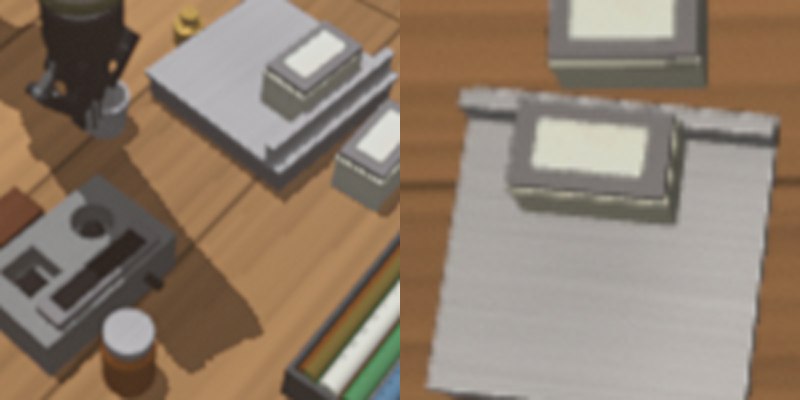

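The tub sits square at the fence (right half, lid about (595,150)), the key is up in the round well (95,220), the arm is clear and the other things are unmoved. Handing in.

```bash
python3 -c "from h import *;print(manip.sign_off())"
```

```text
the job is handed in; nothing more can be done
None
```

The tub was pushed back until it stood flush and square against the fence, then the tare key was pressed to its stop and let up again, and the job was handed in with the robot clear of everything.

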